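# Index and lock the bending plate

## Robot

A 6-joint arm with a two-finger parallel gripper is mounted at the origin on the work surface. World frame = base frame: x ahead of the robot, y to its left, z up, the work surface at z = 0. Lengths are in m, angles in degrees, forces in N, time in s.
With the tool pointing down it reaches from about 0.325 to 0.85 m from the base axis. Payload 15.5 kg.
Tool frame: the origin (TCP) lies at the very end of the fingers, on their centre line; the grasp point (between the pads) lies arm.grip_depth behind it (arm.grip_depth is the distance from the TCP to the grasp point, in m); z points along the fingers, y is the line along which they close (so a half turn about z gives the same grasp; the last joint's range is limited). The gripper opens to 91 mm and grips with 3 to 60 N. Pads are 32 mm wide; open, the fingers measure 118 mm over their backs; the gripper's body (76 mm by 178 mm) begins 60 mm behind the grasp point.
Start: joints at [70.846, 28.281, 77.091, -0, 74.628, -5.472], TCP at [0.148, 0.607, 0.214] pointing down, gripper open.
Joint ranges: [-166.48, 166.48], [-47.26, 123.95], [12.59, 153.08], [-70.14, 250.14], [6.76, 159.57], [-176.63, 176.63]. Speed limits (degrees/s): [108.29, 108.29, 147.25, 172.46, 172.46, 172.46].

## Interface

Orientations are given as a 3x3 rotation matrix whose columns are the frame's x, y, z axes.
In Python, from rig import arm gives the robot as it stands. Calls block until the motion is done:
- arm.move_to(position, orientation): joint-space move of the TCP to a pose.
- arm.move_l(position, orientation=None, feed=0.15): straight line of the TCP; orientation=None keeps the orientation; feed is the mean speed in m/s.
- arm.move_joints(angles): joint-space move.
- arm.grip(opening): finger opening in m; the grip force is fixed at half the most; returns when the fingers have stopped.
- arm.sleep(seconds).
- arm.solve_ik(position, orientation): joint angles nearest the present ones, or None.
- arm.snapshot(name): name is "side" or "top"; returns the picture (384x512x3 uint8, red, green, blue); there is no depth.
- arm.get_calibration(name): a dict with "intrinsics" (3x3 intrinsics, pixels), "k1" (the pictures are not rectified: a ray, as slopes to the right and down, at radius r is drawn at 1 + k1 r^2 times it, then the intrinsics apply), "cam_to_world" (4x4, takes a point from camera to world coordinates). Camera axes: x right, y down, z forward; pixel columns grow to the right and rows downward; lengths in m; the calibration is good to about 2 mm. A picture is of the moment at which its call begins. get_calibration takes no time and is no camera call.
A pose or a line that the arm cannot do raises arm.Unreachable and nothing moves.
- arm.sign_off(): hands the job in; it is judged then, once.
Readings, each from a call of its own:
- arm.current_t(): time.
- arm.current_joint_positions(): joint angles.
- arm.current_dq(): joint speeds.
- arm.current_tau(): joint torques, N m.
- arm.current_ee_pos(): TCP position.
- arm.current_tool_rot(): TCP orientation.
- arm.current_force(): force on the tool from outside, world axes, zero at the start.
- arm.current_torque(): the same for the moment, N m.
- arm.current_width(): finger opening in m.
- arm.current_grasp_force(): force on a finger pad.
Only numpy, scipy, OpenCV 4.12 (cv2) and the standard library are available. Lean on these libraries where they do the work, as an engineer would, in place of code of your own. Each camera call takes 0.05 s, during which the arm holds its last target. There are 200 camera calls.

## Task

Turn the round aluminium bending plate until its red-painted notch faces the locking bolt, then slide the bolt fully home into that notch so the plate is locked. The bolt's guide was fitted by hand and sits slightly askew, so the bolt may stop short against the rim: do not ram it or press hard, but nudge the plate a little and try again. Leave the hammer, the jar and the yellow tin where they are.

Things in the scene. Friction and masses are not known exactly. Their poses are not given: they have to be found in the camera images.
- stand: dark wooden block of the jig, fixed on the bench, x -88 to +162 mm, y +-75 mm, 35 mm high. Origin at bench height on the plate's turning axis; x points from that axis to the bolt side, z up. The bolt rides in a blue guide on the block (78 to 102 mm from the axis, top 60 mm high), aimed at the axis but swivelled about it by an unknown angle of up to 0.1 rad either way from the block's x axis
- plate: round aluminium plate, 130 mm diameter, z = 37 to 55 mm, turning endlessly about the vertical axis at the stand's origin, stiffly (7 N at a pin), staying where left. Origin on the axis at bench height; its x axis points to the red notch. Three rim notches 120 degrees apart, 13 mm wide, 12 mm deep; the wanted one has a red stripe and red edges, two are plain. Two upright pins
- red_notch (a point): middle of the mouth of the red notch, on the rim (65 mm from the axis) at the height of the plate's top
- pin_a (a point): top centre of the steel pin 42 mm from the axis on the plate's +y side (90 degrees counter-clockwise from the red notch); 14 mm diameter, standing 40 mm above the plate, its top 95 mm above the bench
- pin_b (a point): top centre of the other steel pin, alike, on the plate's -y side
- mark (a point): point on the stand at the rim, 65 mm from the axis along the stand's x axis, at the height of the plate's top (a brass tick lies below it): where the red notch belongs, give or take up to 6.5 mm for the guide's swivel
- bolt (a joint): travel of the locking bolt towards the plate in m: 0 withdrawn, about 0.008 when its nose meets the rim, 0.018 fully home in a notch. A steel bar 10 mm wide, z = 40 to 52 mm, with a slightly rounded nose, sliding stiffly (about 3 N), no spring. It carries an upright black plate as its handle, see point handle_out
- handle_out (a point): point fixed on the stand, on its x axis 128 mm from the plate's axis, 96 mm high: nominal top centre of the bolt's black handle when the bolt is withdrawn; does not move with the bolt. The handle is an upright plate 36 mm wide across the bolt, 12 mm thick, z = 52 to 96 mm; it stands up to 13 mm to either side because of the swivel, and 110 mm from the axis when home
- hammer: hammer lying on the bench beside the jig, about 0.3 m long; not to be moved
- jar: glass jar with a green lid, 60 mm diameter, 85 mm high, origin at the centre of its underside; not to be moved
- tin: yellow tin, 75 x 55 x 40 mm, origin at the centre of its underside; not to be moved
- rim: the plate's notched outer ring (radius 52 to 65 mm), part of the plate and turning with it, same frame as the plate: what the bolt's nose meets

How it is judged (in metres and radians):
On the way:
1. the red notch has been brought round to the bolt, within 11 mm of the mark (horizontal distance between red_notch and mark below 0.011 m), for 0.1 s.
At the end, for the whole second after the job is handed in: The bolt is home (travel over 15.5 of 18 mm) in the red notch, which lies within 11 mm of the mark, and plate and bolt are at rest (value of joint bolt above 0.0155 m and horizontal distance between red_notch and mark below 0.011 m and velocity of joint bolt below 0.005 m/s and angular speed of plate below 0.05 rad/s); the robot touches nothing.
It fails at once if the plate's rim is rammed or pressed with more than 45 N, by the bolt or by the robot (contact force between rim and anything else above 45 N).
It fails at once if the hammer is moved by more than 20 mm (distance of hammer from where it was at the start of the episode above 0.02 m).
It fails at once if the jar is moved by more than 20 mm (distance of jar from where it was at the start of the episode above 0.02 m).
It fails at once if the tin is moved by more than 20 mm (distance of tin from where it was at the start of the episode above 0.02 m).
It also fails if it takes over 64 s, if anything falls off the work surface, if the arm or the gripper's body presses on something with over 40 N, if the wrist force passes 120 N, or if a joint passes its speed limit or range.

## Working session

There is one attempt and no reset: what is moved stays moved. The work goes in short steps, each a Python script; the robot and the scene stay as the last script left them, time stands still between calls to the robot, and variables do not carry over. Pictures are saved under pics/ and viewed, at most 10 in all, crops included, and the job is handed in when it is done.

```bash
ls; mkdir -p pics
python3 - <<'E'
from rig import arm
import cv2
for n in("side","top"):
    im=arm.snapshot(n); cv2.imwrite(f"pics/{n}0.png",im[:,:,::-1]); c=arm.get_calibration(n); print(n,c)
print(arm.current_t(),arm.grip_depth)
E
```

```text
pics
side {'intrinsics': array([[360.71886046,   0.        , 260.37795988],
       [  0.        , 360.71886046, 186.07288718],
       [  0.        ,   0.        ,   1.        ]]), 'k1': -0.004745321658886293, 'cam_to_world': array([[ 0.99613299, -0.03378389,  0.08110306,  0.47333799],
       [-0.08592543, -0.56717345,  0.81910384, -0.64822251],
       [ 0.01832699, -0.82290518, -0.56788308,  0.51582063],
       [ 0.        ,  0.        ,  0.        ,  1.        ]])}
top {'intrinsics': array([[368.76843294,   0.        , 256.71610397],
       [  0.        , 368.76843294, 190.03642166],
       [  0.        ,   0.        ,   1.        ]]), 'k1': -0.11249940205033157, 'cam_to_world': array([[ 4.05779801e-04, -9.68724273e-01,  2.48139313e-01,
         3.36710400e-01],
       [-9.99994911e-01,  3.92130632e-04,  3.16614158e-03,
        -1.63670213e-02],
       [-3.16442122e-03, -2.48139335e-01, -9.68719184e-01,
         9.84897406e-01],
       [ 0.00000000e+00,  0.00000000e+00,  0.00000000e+00,
         1.00000000e+00]])}
0.1 0.0188
```

View pics/side0.png

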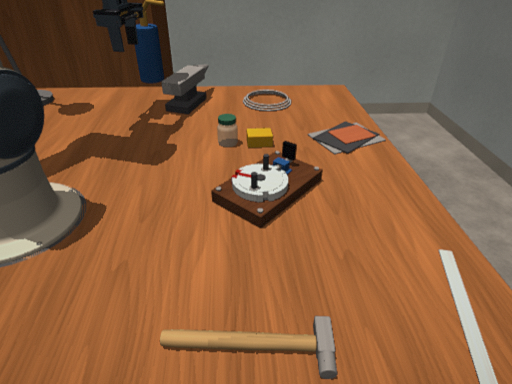

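View pics/top0.png

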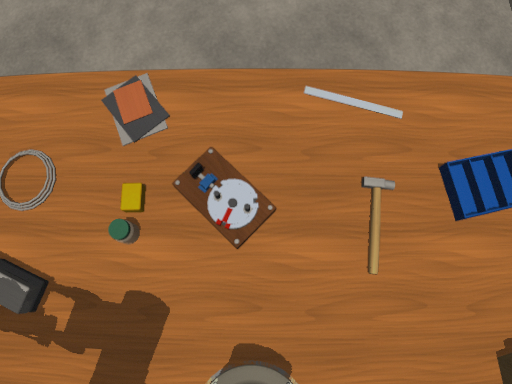

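The side view has the plate at about (260,181), red stripe at (240,175), blue guide at (281,162) and handle at (289,150). In the top view the plate is at (232,203), the red notch at (222,223), the guide at (207,182), the handle at (196,171), the pins at (217,195) and (247,208), and the tin and jar are off to the left. Next I'll measure these and look at enlarged crops.

```bash
cat > h.py <<'E'
from rig import arm
import numpy as np, cv2
def ray(n,uv):
    c=arm.get_calibration(n);K=c["intrinsics"];T=c["cam_to_world"]
    s=(np.array(uv,float)-K[:2,2])/K[0,0]; x=s.copy()
    for _ in range(20): x=s/(1+c["k1"]*(x@x))
    return T[:3,3],T[:3,:3]@np.r_[x,1]
def onz(n,uv,z):
    o,d=ray(n,uv); return o+d*(z-o[2])/d[2]
def tri(a,b):
    o1,d1=ray("top",a);o2,d2=ray("side",b)
    t=np.linalg.lstsq(np.c_[d1,-d2],o2-o1,rcond=None)[0]
    p,q=o1+t[0]*d1,o2+t[1]*d2
    return (p+q)/2,np.linalg.norm(p-q)
def proj(n,p):
    c=arm.get_calibration(n);K=c["intrinsics"];T=c["cam_to_world"]
    x=T[:3,:3].T@(np.array(p)-T[:3,3]);x=x[:2]/x[2]
    return K[0,0]*x*(1+c["k1"]*(x@x))+K[:2,2]
def blobs(im,n,lo,hi,box,amin=4):
    h=cv2.cvtColor(im,cv2.COLOR_RGB2HSV);m=cv2.inRange(h,lo,hi)
    x0,y0,x1,y1=box;w=np.zeros_like(m);w[y0:y1,x0:x1]=m[y0:y1,x0:x1]
    k,l,s,c=cv2.connectedComponentsWithStats(w)
    return [(s[i,4],c[i].round(1),s[i,:4]) for i in range(1,k) if s[i,4]>=amin],w
BOX={"top":(165,140,285,255),"side":(205,135,330,225)}
E
python3 - <<'E'
from h import *
out=[]
for n in("top","side"):
    im=cv2.imread(f"pics/{n}0.png")[:,:,::-1].copy(); b=BOX[n]
    for nm,lo,hi in(("red",(0,160,110),(4,255,255)),("blue",(100,110,40),(130,255,255)),("white",(0,0,140),(180,60,255)),("black",(0,0,0),(180,110,40))):
        for x in blobs(im,n,lo,hi,b)[0]: print(n,nm,x[0],x[1],x[2])
    cr=im[b[1]:b[3],b[0]:b[2],::-1]; out.append(cv2.resize(cr,None,fx=400/cr.shape[1],fy=400/cr.shape[1],interpolation=cv2.INTER_CUBIC))
    print(b,cr.shape)
H=max(o.shape[0] for o in out)
cv2.imwrite("pics/crop0.png",np.hstack([cv2.copyMakeBorder(o,0,H-o.shape[0],0,0,0) for o in out]))
E
```

```text
top red 52 [227.  214.5] [223 208   9  14]
top red 20 [218.4 221.8] [216 219   6   6]
top red 19 [226.9 225.7] [225 224   5   5]
top blue 173 [206.8 181.8] [199 174  18  18]
top white 6 [210.  150.5] [209 150   3   2]
top white 12 [200.8 175.7] [199 174   5   4]
top white 1610 [232.9 202.1] [207 179  51  49]
top white 8 [176.9 181.9] [176 181   3   3]
top white 5 [211.4 184.8] [211 184   2   3]
top white 11 [269.6 206.9] [268 206   4   3]
top white 12 [236.2 240.7] [235 239   4   4]
top black 107 [196.  170.2] [190 163  13  15]
top black 9 [217.9 196.1] [216 195   4   3]
top black 6 [247.8 209.2] [246 208   4   3]
(165, 140, 285, 255) (115, 120, 3)
side red 35 [242.3 173.4] [236 170  15   7]
side red 10 [234.3 175.7] [232 175   5   3]
side blue 137 [282.5 164.1] [273 158  19  16]
side white 8 [312.5 135.2] [310 135   6   2]
side white 16 [326.2 145.8] [322 143   8   6]
side white 5 [276.8 151.6] [276 151   3   2]
side white 1088 [261.3 179.6] [232 163  56  33]
side white 7 [316.3 167.6] [315 167   4   2]
side white 8 [218.5 187.5] [217 187   4   2]
side white 14 [260.  209.3] [258 208   5   4]
side black 120 [289.  150.3] [283 142  13  18]
side black 50 [265.5 162.8] [264 157   4  13]
side black 57 [253.8 180.9] [252 175   6  13]
(205, 135, 330, 225) (90, 125, 3)
```

View pics/crop0.png

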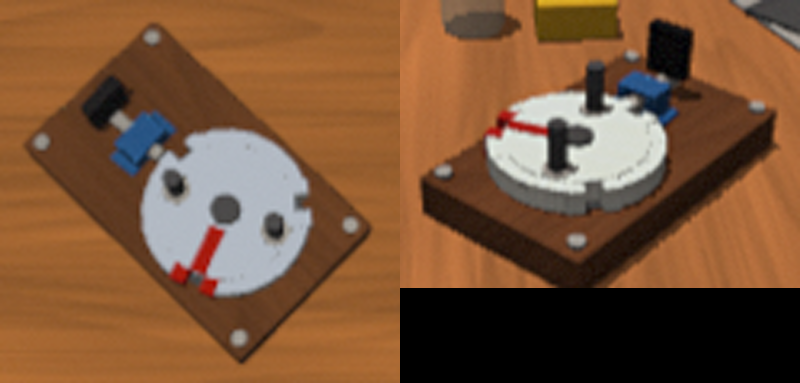

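Run:
```python
from h import *
S=[tri(a,b) for a,b in [((210,150.5),(316.3,167.6)),((176.9,181.9),(276.8,151.6)),((236.2,240.7),(218.5,187.5)),((269.6,206.9),(260,209.3))]]
for s in S: print("screw",s[0].round(4),s[1].round(4))
P=[s[0] for s in S]
sx=(P[0]+P[1]-P[2]-P[3])/2; print("len",np.linalg.norm(sx[:2]),"wid",np.linalg.norm((P[0]+P[3]-P[1]-P[2])[:2]/2))
sx[2]=0;sx/=np.linalg.norm(sx); c=sum(P)/4; ax=c-0.037*sx
print("stand dir",sx,np.degrees(np.arctan2(sx[1],sx[0])),"centre",c,"axis",ax)
Q=[onz("top",t,.036) for t in((210,150.5),(176.9,181.9),(236.2,240.7),(269.6,206.9))]
q=(Q[0]+Q[1]-Q[2]-Q[3])/2;print("top-only ang",np.degrees(np.arctan2(q[1],q[0])),np.linalg.norm(q),(sum(Q)/4-.037*q/np.linalg.norm(q)))
# plate outline
for n in("top","side"):
    im=cv2.imread(f"pics/{n}0.png")[:,:,::-1].copy();b=BOX[n]
    w=blobs(im,n,(0,0,140),(180,60,255),b)[1]; k,l,s,_=cv2.connectedComponentsWithStats(w); i=1+s[1:,4].argmax()
    cn=cv2.convexHull(np.argwhere(l==i)[:,::-1].astype(np.int32))[:,0]
    pts=np.array([onz(n,p,.055)[:2] for p in cn],np.float32); print(n,"plate circle@55",cv2.minEnclosingCircle(pts))
# pins: top pixel positions
print("pinA?",tri((217.2,194.3),(265.7,156.5)),"pinB?",tri((247,207.2),(253.8,174.8)))
print("handle",tri((196,169),(289,144)))
g=onz("top",(206.8,181.8),.057);print("guide",g)
r=onz("top",(222.6,223.7),.055);print("notch",r, "red stripe",onz("top",(227,214.5),.055))
h=onz("top",(194.5,168.5),.096)
for nm,p in(("guide",g),("notch",r),("handle",h)): v=p-ax;print(nm,np.hypot(*v[:2]),np.degrees(np.arctan2(v[1],v[0])))
for nm,uv in(("tin",(132,197)),("jar",(120,230))): print(nm,onz("top",uv,.05))
```

```text
screw [0.6905 0.1145 0.0382] 0.0007
screw [0.6007 0.2005 0.0393] 0.0016
screw [0.4447 0.0392 0.0392] 0.0004
screw [ 0.5333 -0.047   0.0389] 0.0003
len 0.22488340378946253 wid 0.12397664596240274
stand dir [0.6963612  0.71769149 0.        ] 45.86421310103542 centre [0.56729209 0.07680451 0.03890199] axis [0.54152673 0.05024993 0.03890199]
top-only ang 45.80126357542909 0.22580688289977138 [0.54256236 0.0505869  0.036     ]
top plate circle@55 ((0.5416108965873718, 0.05011903867125511), 0.06573300063610077)
side plate circle@55 ((0.5428938269615173, 0.05022464692592621), 0.06859132647514343)
pinA? (array([0.55589131, 0.08536116, 0.09104141]), np.float64(0.002286466672495948)) pinB? (array([0.52293952, 0.010669  , 0.0893006 ]), np.float64(0.0014199943958329044))
handle (array([0.62061284, 0.14101835, 0.09310651]), np.float64(0.0003214631176140624))
guide [0.59671512 0.11741412 0.057     ]
notch [0.48635893 0.07360151 0.055     ] red stripe [0.51020369 0.0628183  0.055     ]
guide 0.08692978651609218 50.590272482551285
notch 0.05990644919033926 157.05789098206483
handle 0.1231141408177538 49.87749046509786
tin [0.55732627 0.31620963 0.05      ]
jar [0.46934685 0.34119063 0.05      ]
```

The measurements agree with each other. The axis is at (0.542, 0.050), confirmed by the screws, the disc and the pins. The stand points to 45.9° and the guide to about 50°. The red notch is at about 157°, so pin_a is at about 247° and the plate needs to turn about 107° clockwise. I'll grip pin_a and carry it round.

```bash
cat >> h.py <<'E'
AX=np.array([.542,.0503])
def R(yaw_deg):  # tool down, y (closing) axis at yaw
    a=np.radians(yaw_deg);y=np.array([np.cos(a),np.sin(a),0]);z=np.array([0,0,-1.]);return np.c_[np.cross(y,z),y,z]
def pol(r,th,z): a=np.radians(th);return np.r_[AX+r*np.array([np.cos(a),np.sin(a)]),z]
E
python3 - <<'E'
from h import *
print(onz("top",(200.8,175.7),.052),onz("top",(211.4,184.8),.052))
for p in((200.8,175.7),(211.4,184.8)):
    v=onz("top",p,.052)[:2]-AX;print("bolt bar",np.hypot(*v),np.degrees(np.arctan2(v[1],v[0])))
t0,t1=246.5,140.
best=None
for s in(90,-90,270):
    a=arm.solve_ik(pol(.042,t0,.2),R(t0+s)); b=arm.solve_ik(pol(.042,t1,.066),R(t1+s))
    print(s,None if a is None else a[5],None if b is None else b[5])
E
```

```text
[0.61489941 0.1346781  0.052     ] [0.58992011 0.10571564 0.052     ]
bolt bar 0.11150779622236853 49.1742541386562
bolt bar 0.07326138614743466 49.148725260047726
90 18.27145942042124 131.98403931302954
-90 -161.7285405795788 -48.015960686970445
270 -161.7285405795788 -48.015960686970416
```

Run:
```python
from h import *
t0=246.5
arm.grip(.045)
arm.move_to(pol(.042,t0,.18),R(t0+90)); print(arm.current_t(),arm.current_force().round(1))
arm.move_l(pol(.042,t0,.066),feed=.1)
arm.grip(.0); print("w",arm.current_width(),arm.current_grasp_force(),arm.current_force().round(1))
for th in np.linspace(t0,139.4,13)[1:]:
    arm.move_l(pol(.042,th,.066),R(th+90),feed=.03)
    f=arm.current_force(); print(round(th,1),f.round(1))
    if np.linalg.norm(f)>60: print("stop");break
print("w",arm.current_width(),arm.current_t())
arm.grip(.03); arm.move_l(pol(.042,139.4,.18),feed=.15)
im=arm.snapshot("side");cv2.imwrite("pics/side1.png",im[:,:,::-1]);im=arm.snapshot("top");cv2.imwrite("pics/top1.png",im[:,:,::-1])
print(arm.current_t())
```

```text
3.4333 [-0.1  0.   0.4]
w 0.013501609111976324 30.000764429569244 [-3.2  0.7  5.4]
237.6 [-2.1 -3.   5.6]
228.6 [-4.8 -5.1  5.9]
219.7 [-4.4 -4.1  7. ]
210.8 [-4.7 -5.   6.7]
201.9 [-4.  -5.1  8.2]
193.0 [-4.4 -4.2  6.7]
184.0 [-5.4 -3.   7.2]
175.1 [-4.1 -4.   7.3]
166.2 [-4.3 -2.8  6.5]
157.2 [-2.8 -4.4  6.4]
148.3 [-2.7 -4.5  5.1]
139.4 [-2.4 -5.5  4.1]
w 0.01290703118003512 9.7167
11.1917
```

Run:
```python
from h import *
th=49.4
for s in(0,180): 
    q=arm.solve_ik(pol(.128,th,.2),R(th+s)); print(s,q)
q=arm.solve_ik(pol(.26,th,.2),R(th+180)); q2=arm.solve_ik(pol(.26,th,.2),R(th))
s=0 if q2 is not None and abs(q2[5])<120 else 180
arm.move_to(pol(.26,th,.2),R(th+s)); print("s",s,arm.current_t())
out=[]
for n in("top","side"):
    im=arm.snapshot(n);cv2.imwrite(f"pics/{n}2.png",im[:,:,::-1]);b=BOX[n]
    for nm,lo,hi in(("red",(0,160,110),(4,255,255)),("blue",(100,110,40),(130,255,255)),("white",(0,0,140),(180,60,255))):
        for x in blobs(im,n,lo,hi,b)[0]:
            v=onz(n,x[1],.055 if nm=="red" else .052)[:2]-AX
            print(n,nm,x[0],x[1],np.hypot(*v).round(4),np.degrees(np.arctan2(v[1],v[0])).round(2))
    cr=im[b[1]:b[3],b[0]:b[2],::-1]; out.append(cv2.resize(cr,None,fx=400/cr.shape[1],fy=400/cr.shape[1],interpolation=cv2.INTER_CUBIC))
H=max(o.shape[0] for o in out)
cv2.imwrite("pics/crop2.png",np.hstack([cv2.copyMakeBorder(o,0,H-o.shape[0],0,0,0) for o in out]))
```

```text
0 [ 7.94864194e+00  3.04228857e+01  7.54544063e+01 -2.54444375e-14
  7.41227080e+01 -4.14513581e+01]
180 [ 7.94864194e+00  3.04228857e+01  7.54544063e+01 -2.54444375e-14
  7.41227080e+01  1.38548642e+02]
s 0 13.7667
top red 16 [218.8 184.4] 0.0599 36.48
top red 49 [222.4 193.7] 0.0345 47.91
top blue 173 [206.8 181.8] 0.088 50.4
top white 14 [210.2 150.6] 0.1562 23.3
top white 4 [202.5 176. ] 0.1075 47.92
top white 1292 [238.4 202.7] 0.0162 -90.59
top white 16 [269.5 207. ] 0.0973 -96.81
top white 9 [220.8 222.9] 0.0601 151.98
top white 18 [236.2 240.9] 0.0998 -173.22
side red 30 [268.2 171.4] 0.034 51.53
side red 9 [279.1 168.9] 0.0608 36.76
side blue 144 [282.3 164. ] 0.0878 46.49
side white 9 [312.3 135.3] 0.274 52.2
side white 7 [316.3 167.6] 0.1479 16.5
side white 885 [258.8 182.9] 0.0173 -106.61
side white 10 [218.2 187.7] 0.102 -162.72
side white 15 [259.9 209.2] 0.114 -95.37
```

View pics/crop2.png

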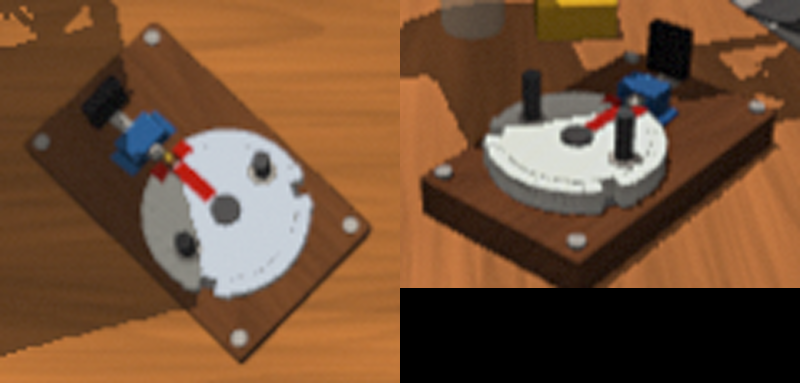

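The red stripe now lies in line with the bolt. The top crop puts it at (190,175), with the guide at (145,140), so I'll straddle the handle loosely and push in small force-watched steps.

```bash
cat >> h.py <<'E'
TB=49.4
def push(r0,r1,fmax=9.,dr=.0005):
    u=np.r_[np.cos(np.radians(TB)),np.sin(np.radians(TB)),0]; n=np.r_[-u[1],u[0],0]
    base=arm.current_force(); r=r0; log=[]
    while r>r1:
        r-=dr; arm.move_l(pol(r,TB,.07),feed=.015)
        f=arm.current_force()-base; log.append((round(r*1e3,1),round(f@u,1),round(f@n,1)))
        if f@u>fmax: break
    print(log); return r
E
python3 - <<'E'
from h import *
arm.grip(.03)
arm.move_to(pol(.128,TB,.16),R(TB)); arm.move_l(pol(.128,TB,.07),feed=.08)
print(arm.current_force().round(1),arm.current_t())
arm.grip(.017); print(arm.current_width(),arm.current_force().round(1))
r=push(.128,.1065); print(r,arm.current_ee_pos(),arm.current_t())
E
```

```text
[-0.4  0.2 -0.2] 15.9667
0.017256841363680917 [-2.2 -2.1  1.5]
[(127.5, np.float64(2.8), np.float64(0.4)), (127.0, np.float64(3.1), np.float64(-0.3)), (126.5, np.float64(2.0), np.float64(-1.2)), (126.0, np.float64(2.6), np.float64(-0.8)), (125.5, np.float64(3.5), np.float64(-0.3)), (125.0, np.float64(3.2), np.float64(0.7)), (124.5, np.float64(2.0), np.float64(-0.0)), (124.0, np.float64(3.4), np.float64(-1.3)), (123.5, np.float64(2.5), np.float64(-0.5)), (123.0, np.float64(3.6), np.float64(-0.5)), (122.5, np.float64(4.2), np.float64(0.2)), (122.0, np.float64(4.3), np.float64(0.3)), (121.5, np.float64(5.7), np.float64(0.4)), (121.0, np.float64(5.7), np.float64(0.4)), (120.5, np.float64(4.8), np.float64(0.0)), (120.0, np.float64(5.8), np.float64(0.3)), (119.5, np.float64(5.5), np.float64(0.4)), (119.0, np.float64(5.6), np.float64(1.0)), (118.5, np.float64(4.9), np.float64(-0.6)), (118.0, np.float64(6.2), np.float64(-0.6)), (117.5, np.float64(5.1), np.float64(-0.1)), (117.0, np.float64(5.4), np.float64(-1.0)), (116.5, np.float64(4.2), np.float64(0.7)), (116.0, np.float64(4.2), np.float64(-0.3)), (115.5, np.float64(5.9), np.float64(0.5)), (115.0, np.float64(6.7), np.float64(0.1)), (114.5, np.float64(8.1), np.float64(0.3)), (114.0, np.float64(8.8), np.float64(1.2)), (113.5, np.float64(8.4), np.float64(0.4)), (113.0, np.float64(7.3), np.float64(-0.3)), (112.5, np.float64(7.8), np.float64(-0.6)), (112.0, np.float64(7.7), np.float64(-0.5)), (111.5, np.float64(7.3), np.float64(-0.7)), (111.0, np.float64(8.1), np.float64(-1.1)), (110.5, np.float64(7.7), np.float64(0.8)), (110.0, np.float64(8.3), np.float64(-0.5)), (109.5, np.float64(7.1), np.float64(-0.5)), (109.0, np.float64(7.5), np.float64(-0.9)), (108.5, np.float64(8.6), np.float64(-1.3)), (108.0, np.float64(9.2), np.float64(-0.6))]
0.10799999999999998 [0.61227202 0.13225552 0.0700012 ] 26.3833
```

Run:
```python
from h import *
r=push(.108,.1025,fmax=7.); print(r,arm.current_force().round(1),arm.current_t())
arm.move_l(pol(r+.002,TB,.07),feed=.02); print(arm.current_force().round(1))
arm.grip(.03); arm.move_l(pol(r+.002,TB,.2),feed=.1); arm.move_l(pol(.26,TB,.2),feed=.2)
out=[]
for n in("top","side"):
    im=arm.snapshot(n);cv2.imwrite(f"pics/{n}3.png",im[:,:,::-1]);b=BOX[n]
    for nm,lo,hi in(("red",(0,160,110),(4,255,255)),("black",(0,0,0),(180,110,40))):
        for x in blobs(im,n,lo,hi,b)[0]: print(n,nm,x[0],x[1],x[2])
    cr=im[b[1]:b[3],b[0]:b[2],::-1]; out.append(cv2.resize(cr,None,fx=400/cr.shape[1],fy=400/cr.shape[1],interpolation=cv2.INTER_CUBIC))
H=max(o.shape[0] for o in out)
cv2.imwrite("pics/crop3.png",np.hstack([cv2.copyMakeBorder(o,0,H-o.shape[0],0,0,0) for o in out]))
print(arm.current_t())
```

```text
[(107.5, np.float64(-2.0), np.float64(-1.2)), (107.0, np.float64(-1.6), np.float64(-0.6)), (106.5, np.float64(-1.3), np.float64(-0.0)), (106.0, np.float64(-1.5), np.float64(-1.3)), (105.5, np.float64(1.4), np.float64(0.4)), (105.0, np.float64(4.8), np.float64(0.6)), (104.5, np.float64(6.8), np.float64(1.3)), (104.0, np.float64(10.0), np.float64(1.8))]
0.104 [ 9.5 13.2 -3.3] 28.3833
[ 2.4  4.6 -0.3]
top red 15 [218.6 184.4] [217 182   5   5]
top red 48 [222.5 193.8] [217 189  12  11]
top black 113 [199.9 173.8] [194 166  13  16]
top black 7 [243.7 191.1] [242 190   4   3]
top black 10 [221.5 214.7] [220 213   4   4]
side red 29 [268.1 171.4] [263 168  10   7]
side red 7 [279. 169.] [278 168   3   3]
side black 15 [326.9 142.5] [323 141   7   4]
side black 123 [285.8 151.7] [279 144  14  18]
side black 68 [245.7 164.4] [243 157   6  16]
side black 5 [289. 165.] [289 163   1   5]
side black 57 [274.7 177.8] [273 172   5  13]
31.5167
```

View pics/crop3.png

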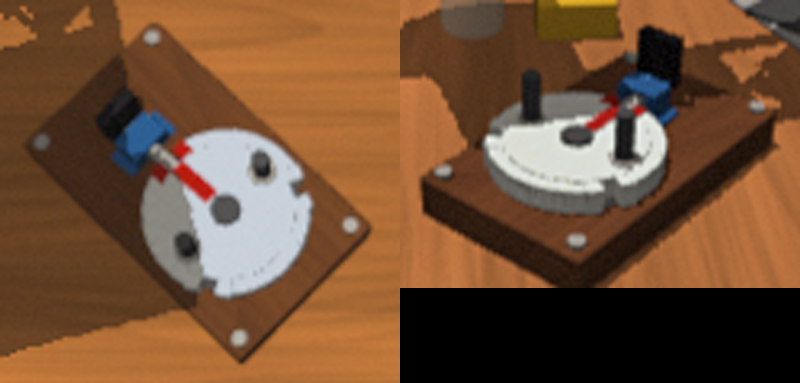

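Run:
```python
from h import *
res={}
for k in(0,2,3):
  for n in("top","side"):
    im=cv2.imread(f"pics/{n}{k}.png")[:,:,::-1].copy()
    bx=(185,155,212,185) if n=="top" else (275,138,300,164)
    B=blobs(im,n,(0,0,0),(180,140,45),bx)[0]; x=max(B,key=lambda t:t[0]); res[n,k]=x; print(n,k,x)
for k in(0,2,3):
  p,e=tri(res["top",k][1],res["side",k][1]); v=p[:2]-AX; print(k,p.round(4),e.round(4),np.hypot(*v),np.degrees(np.arctan2(v[1],v[0])))
  q=onz("top",res["top",k][1],.08)[:2]-AX;print("  top@.08",np.hypot(*q))
for n in("top","side"):
  a,b=[cv2.imread(f"pics/{n}{k}.png",0).astype(np.float32) for k in(2,3)]
  s=np.s_[157:183,187:207] if n=="top" else np.s_[139:158,277:300]
  print(n,"phase",cv2.phaseCorrelate(a[s],b[s]))
# predicted pixel shift for 18 mm travel
for n in("top","side"): print(n,"18mm:",proj(n,pol(.110,TB,.08))-proj(n,pol(.128,TB,.08)),"top-centre home",proj(n,pol(.110,TB,.096)))
```

```text
top 0 (np.int32(118), array([196.3, 170.4]), array([190, 163,  14,  16], dtype=int32))
side 0 (np.int32(144), array([289. , 150.5]), array([282, 142,  14,  18], dtype=int32))
top 2 (np.int32(129), array([195.9, 170.3]), array([189, 163,  14,  16], dtype=int32))
side 2 (np.int32(148), array([289. , 151.3]), array([282, 142,  14,  19], dtype=int32))
top 3 (np.int32(124), array([199.8, 173.8]), array([194, 166,  13,  17], dtype=int32))
side 3 (np.int32(141), array([286. , 151.9]), array([279, 144,  14,  20], dtype=int32))
0 [0.6227 0.1435 0.0734] 0.0005 0.12328375864004218 49.13833392884326
  top@.08 0.12121460818509468
2 [0.6235 0.1451 0.0703] 0.0013 0.1250253976083757 49.32720043426431
  top@.08 0.12219068646851176
3 [0.6132 0.1338 0.075 ] 0.0001 0.10971308407693775 49.529261820399924
  top@.08 0.10807020653883591
top phase ((0.7695226183236041, 1.185427852300677), 0.42745801784374093)
side phase ((-0.9093000837648528, -1.1224937709228282), 0.2777765865127246)
top 18mm: [5.07627732 4.32910398] top-centre home [198.52220407 171.23160095]
side 18mm: [-3.80718461  2.74409819] top-centre home [286.63412569 144.42046978]
```

The nose is in the red notch. The handle moved from (195.9,170.3) to (199.8,173.8) in the top view. The image puts travel at about 14–15 mm and the force trace at 16–17 mm, so it isn't certain the bolt is home. I'll grip the handle firmly to measure its position and press on gently.

Run:
```python
from h import *
u=np.r_[np.cos(np.radians(TB)),np.sin(np.radians(TB)),0]
arm.move_to(pol(.108,TB,.14),R(TB)); arm.move_l(pol(.108,TB,.07),feed=.1)
f0=arm.current_force(); arm.grip(0.); arm.sleep(.1)
st=lambda: (round((arm.current_ee_pos()[:2]-AX)@u[:2]*1e3,2),round(float((arm.current_force()-f0)@u),1),round(float((arm.current_force()-f0)@[-u[1],u[0],0]),1))
print(arm.current_width(),f0.round(1),st())
r=.108
while r>.102:
    r-=.0005; arm.move_l(pol(r,TB,.07),feed=.01); s=st(); print(s,end=" ")
    if s[1]>20: break
print(arm.current_width(),arm.current_t())
```

```text
0.01197997985858929 [ 0.  -0.3  0.8] (np.float64(108.42), 2.7, 1.5)
(np.float64(108.36), 5.5, 2.6) (np.float64(108.32), 9.3, 2.9) (np.float64(108.3), 12.7, 3.3) (np.float64(108.27), 16.3, 3.5) (np.float64(108.21), 18.5, 4.0) (np.float64(108.16), 22.0, 5.6) 0.011664446034421978 35.075
```

Run:
```python
from h import *
u=np.r_[np.cos(np.radians(TB)),np.sin(np.radians(TB)),0];n=np.r_[-u[1],u[0],0]
f0=np.array([0,-.3,.8])
def st():
    p,f=arm.current_ee_pos(),arm.current_force()-f0
    return [round(float(x),1) for x in((p[:2]-AX)@u[:2]*1e3,f@u,f@n)]
arm.move_l(pol(.109,TB,.07),feed=.02);print(st())
arm.move_l(pol(.121,TB,.07),feed=.02);print(st())
r=.121
while r<.131:
    r+=.0007;arm.move_l(pol(r,TB,.07),feed=.015);s=st();print(s,end=" ")
    if s[1]<-11:break
print("OUT",arm.current_width(),arm.current_t())
arm.move_l(pol(.119,TB,.07),feed=.02);print(st()); r=.119
while r>.102:
    r-=.0007;arm.move_l(pol(r,TB,.07),feed=.015);s=st();print(s,end=" ")
    if s[1]>14:break
print("IN",arm.current_width(),arm.current_t())
```

```text
[109.3, 2.7, 1.0]
[121.0, -0.8, 0.6]
[121.5, -0.7, 0.0] [122.2, -0.8, 0.9] [122.9, -1.9, 1.2] [123.6, -1.4, 0.6] [124.3, -1.7, 1.0] [125.0, -0.8, 1.1] [125.7, -1.4, 1.6] [126.4, -1.9, -0.3] [126.6, -5.2, -0.8] [126.6, -9.1, -0.9] [126.7, -13.8, -2.1] OUT 0.011925468246496991 38.925
[119.0, -0.1, 1.3]
[118.5, 1.1, 0.9] [117.9, 2.0, 1.6] [117.2, 1.6, 0.9] [116.6, 2.3, 1.0] [115.9, 2.6, 0.8] [115.3, 2.3, 1.9] [114.6, 4.1, 1.2] [113.9, 3.5, 1.8] [113.2, 4.0, 2.1] [112.5, 4.0, 1.3] [111.8, 3.1, 0.9] [111.1, 3.4, 1.5] [110.4, 3.3, 2.4] [109.7, 4.9, 1.3] [109.0, 3.5, 2.2] [108.4, 3.9, 0.9] [108.3, 9.0, 2.2] [108.3, 12.6, 3.6] [108.2, 18.6, 3.8] IN 0.011899003280775158 44.3083
```

Measured stop to stop, the bolt travels 126.6 − 108.3 = 18.3 mm, so it is fully home. Now I'll take off the load, release and hand in.

Run:
```python
from h import *
arm.move_l(pol(.1078,TB,.07),feed=.02); print(arm.current_force().round(1))
arm.grip(.03); arm.move_l(pol(.1078,TB,.2),feed=.1); arm.move_l(pol(.26,TB,.2),feed=.2)
for n,bx in(("top",(185,155,212,185)),("side",(275,138,300,164))):
    im=arm.snapshot(n)
    print(max(blobs(im,n,(0,0,0),(180,140,45),bx)[0],key=lambda t:t[0])[1],[b[1] for b in blobs(im,n,(0,160,110),(4,255,255),BOX[n])[0]])
print(arm.current_t(),arm.current_force().round(1)); print(arm.sign_off())
```

```text
[1.7 4.3 6.2]
[199.9 173.8] [array([218.6, 184.6]), array([222.5, 193.8])]
[285.9 151.8] [array([268.1, 171.4]), array([279., 169.])]
47.5083 [ 0.4 -0.4 -0.5]
the job is handed in; nothing more can be done
None
```

The red notch faces the bolt and the bolt is fully home in it (18.3 mm of travel measured stop to stop); I handed in at 47.5 s with the arm clear, and the hammer, jar and tin were never approached; no verdict was returned.

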